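Close the quick clamp over a box of finds

TASK

Close the quick clamp over the box of finds: push the raised metal strap over until it lies flat across the box's lid, and then push the cam lever over and all the way down onto the strap's end. Touching and pushing is all it takes: lift nothing, leave the box sitting in the clamp, and leave the other things on the table where they are.

Things in the scene. Friction and masses are not known exactly. Their poses are not given: they have to be found in the camera images.
- clamp: The clamp's plywood board, 124 x 236 x 12 mm, screwed to the table. Origin: centre of its underside, on the table; z up. The strap's hinge block stands at its +y end, the lever's bracket (two cheeks up to 88 mm above the table) at its -y end, the box of finds lies between; all working parts move in the board's own y-z plane at x = 0.
- strap_hinge (a point): Hinge axis of the strap, fixed at (0, 85, 66) mm in the clamp's frame; the axis runs along the clamp's x.
- strap_tip (a point): Centre of the free end of the plain steel strap, a flat bar 28 mm wide, 5 mm thick, with this end 158 mm from the hinge axis; moves with the strap.
- strap (a joint): Angle of the strap in rad: 0 = flat across the box's lid (pointing to the clamp's -y, top face 68.5 mm above the table; a hard stop), 1.57 = upright, more = leaning back away from the box (to +y). It starts leaning back at 1.7 to 2.0. Stiff hinge: it stays where it is left and takes about 1 to 3 N at 100 mm from the hinge to move.
- lever_pivot (a point): Pivot axis of the cam lever, fixed at (0, -85, 78) mm in the clamp's frame; the axis runs along the clamp's x.
- lever_tip (a point): Centre of the free end of the cam lever, 74 mm from the pivot axis; the lever is a steel arm 7 mm thick and 18 mm wide, its last 36 mm a black plastic grip 26 mm wide and 12 mm thick; moves with the lever.
- lever (a joint): Angle of the cam lever in rad: 0 = all the way down, level over the strap's end (pointing from its pivot to the clamp's +y, top of its grip 86 mm above the table; a hard stop), 1.57 = upright, more = leaning outwards (to -y), away from the box. It starts at 1.85 to 2.2. Stiff: stays where it is left, about 2 to 3 N at 60 mm from the pivot moves it.
- finds_box: Closed clear plastic box with a white lid holding corroded finds, loose, 84 x 104 mm and 44.5 mm high, on the clamp's board (top of the lid 56.5 mm above the table). Origin: centre of its underside. Stays where it is.
- jar: Bystander: small glass jar, 44 mm diameter, 62 mm high, standing loose beside the clamp. Origin: centre of its underside.
- dish: Bystander: covered glass dish, 92 mm diameter, 18 mm high, loose. Origin: centre of its underside.
- brush: Bystander: small brush, 160 mm long, lying loose along its x axis. Origin: on its underside.
- lid_tray: Bystander: round white plastic lid, 104 mm diameter, 13 mm high, with two rusty finds on it, loose. Origin: centre of its underside.
Things that resemble listed ones, but are neither listed nor needed, are in the scene too. Of the things that look like the finds_box, the largest one is meant.

How it is judged (in metres and radians):
On the way, in this order (a step that is already met when the one before it is completed fails the run):
1. the strap lies flat across the lid while the lever is still up (value of joint strap below 0.05 rad and value of joint lever above 1.2 rad), for 0.2 s.
2. the cam lever is all the way down (value of joint lever below 0.08 rad and value of joint strap below 0.05 rad), for 0.2 s.
At the end, for the whole second after the job is handed in: The strap is within 0.05 rad of flat on the lid, the lever within 0.08 rad of fully down, the box at rest, upright and seated on the board within 15 mm of the clamp's middle, the bystanders within 20 mm of where they stood (all of step 2 and x of finds_box in the frame of clamp between -0.015 and 0.015 m and y of finds_box in the frame of clamp between -0.015 and 0.015 m and z of finds_box in the frame of clamp below 0.016 m and angle between finds_box's own z axis and vertical below 0.06 rad and linear speed of finds_box below 0.02 m/s and distance of each of jar, dish, brush, lid_tray from where it was at the start of the episode below 0.02 m); the robot touches nothing.
It fails at once if the lever was pushed over before the strap lay across the lid (value of joint lever below 1.2 rad and value of joint strap above 0.15 rad).
It fails at once if the box of finds was lifted or tipped (z of finds_box in the frame of clamp above 0.022 m or angle between finds_box's own z axis and vertical above 0.15 rad).
It fails at once if the box of finds was pushed out of the clamp (not (x of finds_box in the frame of clamp below 0.015 m) or not (x of finds_box in the frame of clamp above -0.015 m) or not (y of finds_box in the frame of clamp below 0.015 m) or not (y of finds_box in the frame of clamp above -0.015 m)).
It fails at once if a bystander was moved or lifted (distance of any of jar, dish, brush, lid_tray from where it was at the start of the episode above 0.02 m).
It also fails if it takes over 54 s, if anything falls off the work surface, if the arm or the gripper's body presses on something with over 40 N, if the wrist force passes 120 N, or if a joint passes its speed limit or range.

ROBOT

A 6-joint arm with a two-finger parallel gripper is mounted at the origin on the work surface. World frame = base frame: x ahead of the robot, y to its left, z up, the work surface at z = 0. Lengths are in m, angles in degrees, forces in N, time in s.
With the tool pointing down it reaches from about 0.325 to 0.85 m from the base axis. Payload 15.5 kg.
Tool frame: the origin (TCP) lies at the very end of the fingers, on their centre line; the grasp point (between the pads) lies arm.grip_depth behind it (arm.grip_depth is the distance from the TCP to the grasp point, in m); z points along the fingers, y is the direction in which the jaws open and shut (so a half turn about z gives the same grasp; the last joint's range is limited). The gripper opens to 91 mm and grips with 3 to 60 N. Pads are 32 mm wide; open, the fingers measure 118 mm over their backs; the gripper's body (76 mm by 178 mm) begins 60 mm behind the grasp point.
Start: joints at [-75.659, 28.281, 77.091, -0, 74.628, -5.472], TCP at [0.212, -0.588, 0.214] pointing down, gripper open.
Joint ranges: [-166.48, 166.48], [-47.26, 123.95], [12.59, 153.08], [-70.14, 250.14], [6.76, 159.57], [-176.63, 176.63]. Speed limits (degrees/s): [108.29, 108.29, 147.25, 172.46, 172.46, 172.46].

INTERFACE

Orientations are given as a 3x3 rotation matrix whose columns are the frame's x, y, z axes.
In Python, from rig import arm gives the robot as it stands. Calls block until the motion is done:
- arm.move_to(position, orientation): joint-space move of the TCP to a pose.
- arm.move_l(position, orientation=None, feed=0.15): straight line of the TCP; orientation=None keeps the orientation; feed is the mean speed in m/s.
- arm.move_joints(angles): joint-space move.
- arm.grip(opening): finger opening in m; the grip force is fixed at half the most; returns when the fingers have stopped.
- arm.sleep(seconds).
- arm.solve_ik(position, orientation): joint angles nearest the present ones, or None.
- arm.snapshot(name): name is "side" or "top"; returns the picture (384x512x3 uint8, red, green, blue); there is no depth.
- arm.get_calibration(name): a dict with "intrinsics" (3x3 intrinsics, pixels), "cam_to_world" (4x4, takes a point from camera to world coordinates). Camera axes: x right, y down, z forward; pixel columns grow to the right and rows downward; lengths in m; the calibration is good to about 2 mm. A picture is of the moment at which its call begins. get_calibration takes no time and is no camera call.
A pose or a line that the arm cannot do raises arm.Unreachable and nothing moves.
- arm.sign_off(): hands the job in, once; it reports no verdict.
Readings, each from a call of its own:
- arm.current_t(): time.
- arm.current_joint_positions(): joint angles.
- arm.current_dq(): joint speeds.
- arm.current_tau(): joint torques, N m.
- arm.current_ee_pos(): TCP position.
- arm.current_tool_rot(): TCP orientation.
- arm.current_force(): force on the tool from outside, world axes, zero at the start.
- arm.current_torque(): the same for the moment, N m.
- arm.current_width(): finger opening in m.
Only numpy, scipy, OpenCV 4.12 (cv2) and the standard library are available. Lean on these libraries where they do the work, as an engineer would, in place of code of your own. Each camera call takes 0.05 s, during which the arm holds its last target. There are 200 camera calls.

## Working session

There is one attempt and no reset: what is moved stays moved. The work goes in short steps, each a Python script; the robot and the scene stay as the last script left them, time stands still between calls to the robot, and variables do not carry over. Pictures are saved under pics/ and viewed, about 8 in all and at most 12, crops included, and the job is handed in when it is done.

```bash
ls; mkdir -p pics; python3 - <<'E'
from rig import arm
import cv2,numpy as np
for n in("top","side"):
    im=arm.snapshot(n); cv2.imwrite(f"pics/{n}0.png",cv2.resize(im[:,:,::-1],(800,600),interpolation=cv2.INTER_CUBIC)); cv2.imwrite(f"pics/{n}raw.png",im[:,:,::-1])
    c=arm.get_calibration(n); print(n,c["intrinsics"].round(1).tolist(),c["cam_to_world"].round(3).tolist())
print(arm.grip_depth,arm.current_t(),arm.current_tool_rot().round(3) if hasattr(arm.current_tool_rot(),'round') else arm.current_tool_rot())
E
```

```text
pics
top [[355.9, 0.0, 248.3], [0.0, 355.9, 190.9], [0.0, 0.0, 1.0]] [[0.004, -0.989, 0.145, 0.427], [-0.999, -0.01, -0.045, 0.05], [0.046, -0.145, -0.988, 0.714], [0.0, 0.0, 0.0, 1.0]]
side [[423.4, 0.0, 254.1], [0.0, 423.4, 193.5], [0.0, 0.0, 1.0]] [[-0.918, -0.221, 0.33, 0.251], [-0.397, 0.47, -0.788, 0.677], [0.019, -0.854, -0.519, 0.498], [0.0, 0.0, 0.0, 1.0]]
0.0188 0.1 [[ 0.941  0.339 -0.   ]
 [ 0.339 -0.941  0.001]
 [ 0.    -0.001 -1.   ]]
```

View pics/top0.png

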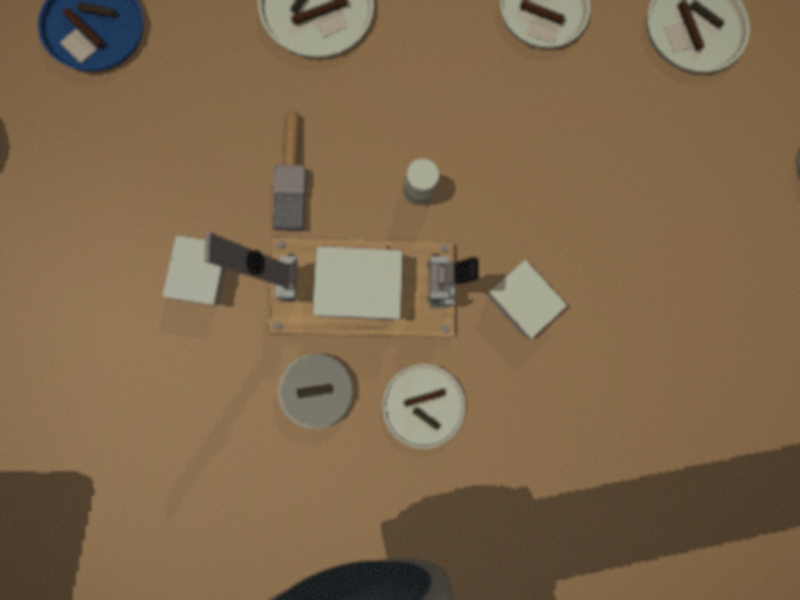

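View pics/side0.png

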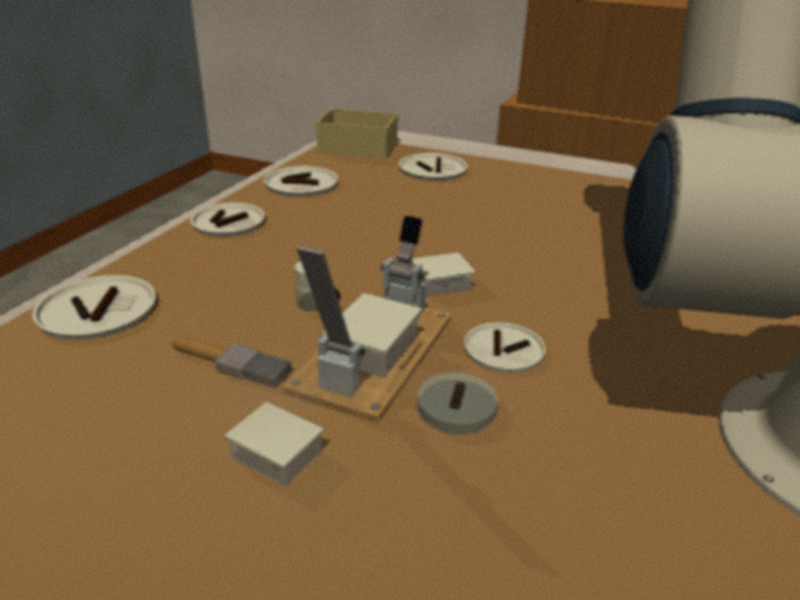

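The top view (scaled to 800x600) shows three white-lidded boxes at (358,283), (195,270) and (528,300). The one at (358,283) is the largest and sits on the clamp board, so it is the one meant. The strap hinge is at about (287,277) with the strap leaning left. The lever bracket is at about (440,280) with the lever leaning right. I'll confirm in an enlarged crop and measure.

```bash
cat > h.py <<'E'
import numpy as np,cv2
from rig import arm
def ray(n,u,v):
    c=arm.get_calibration(n);T=np.array(c["cam_to_world"]);d=T[:3,:3]@np.linalg.solve(np.array(c["intrinsics"]),[u,v,1.]);return T[:3,3],d
def onz(n,u,v,z):
    o,d=ray(n,u,v);return o+d*(z-o[2])/d[2]
def proj(n,p):
    c=arm.get_calibration(n);T=np.array(c["cam_to_world"]);q=np.array(c["intrinsics"])@(T[:3,:3].T@(np.asarray(p)-T[:3,3]));return q[:2]/q[2]
E
python3 - <<'E'
from h import *
im=cv2.imread('pics/topraw.png')
x0,y0,w,h=120,140,190,84
cv2.imwrite('pics/crop1.png',cv2.resize(im[y0:y0+h,x0:x0+w],None,fx=4.2,fy=4.2,interpolation=cv2.INTER_CUBIC))
g=im.min(axis=2); m=(g>120).astype(np.uint8)
cs,_=cv2.findContours(m,0,1)
for c in cs:
    if cv2.contourArea(c)>400: 
        r=cv2.minAreaRect(c); print(np.round(r[0],1),np.round(r[1],1),round(r[2],1),onz('top',*r[0],.0565).round(4))
# wood board corners 800px scale -> raw
for u,v in((270,238),(455,240),(455,335),(270,334)): print(onz('top',u*.64,v*.64,.012).round(4))
E
```

```text
[271. 259.] [50. 52.] 0.0 [ 0.3986 -0.0215  0.0565]
[337.5 190.8] [39.4 30.4] 47.7 [ 0.5256 -0.1483  0.0565]
[228.6 180.3] [54.8 43.6] 2.4 [0.5434 0.0574 0.0565]
[123.6 172.3] [32.8 40. ] 11.3 [0.556  0.2518 0.0565]
[444.  22.] [44. 58.] 90.0 [ 0.8805 -0.3828  0.0565]
[346.5  14. ] [28. 51.] 90.0 [ 0.8912 -0.1791  0.0565]
[203.5  17. ] [34. 67.] 90.0 [0.8743 0.1115 0.0565]
[0.6069 0.1704 0.012 ]
[ 0.6079 -0.0688  0.012 ]
[ 0.4839 -0.0671  0.012 ]
[0.4834 0.1662 0.012 ]
```

View pics/crop1.png

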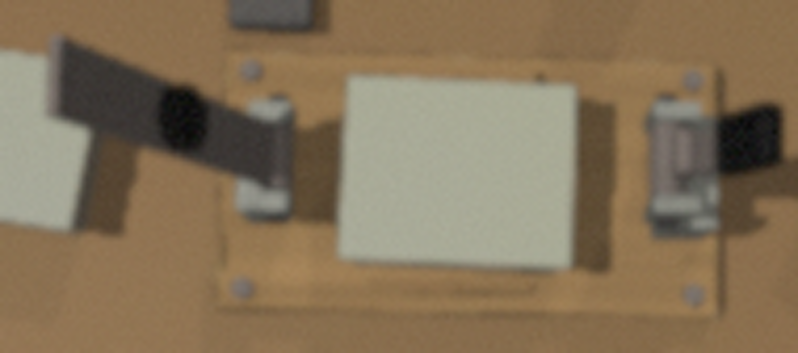

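The crop confirms it: the largest white lid sits centrally on the board. The board corners in the crop are at about (228,53), (718,67), (715,317) and (217,307). The strap end is at (54,78) and the lever grip end at (780,133).

```bash
cat >> h.py <<'E'
def clamp_pose():
    L=np.array([(.062,.118),(.062,-.118),(-.062,-.118),(-.062,.118)])
    P=np.array([onz('top',120+u/4.2,140+v/4.2,.012)[:2] for u,v in((228,53),(718,67),(715,317),(217,307))])
    c=P.mean(0);Q=P-c
    yaw=np.arctan2((L[:,0]*Q[:,1]-L[:,1]*Q[:,0]).sum(),(L*Q).sum())
    return c,yaw,P
C,YAW,_P=clamp_pose()
R=np.array([[np.cos(YAW),-np.sin(YAW),0],[np.sin(YAW),np.cos(YAW),0],[0,0,1]])
def W(x,y,z): return np.array([C[0],C[1],0])+R@np.array([x,y,z])   # clamp -> world
def onplane(n,u,v):  # ray onto clamp plane x=0 -> clamp coords
    o,d=ray(n,u,v);o=R.T@(o-[C[0],C[1],0]);d=R.T@d;return o-d*o[0]/d[0]
E
python3 - <<'E'
from h import *
print(C,np.degrees(YAW)); 
for i in range(4): print(np.linalg.norm(_P[i]-_P[i-1]).round(4))
o,d=ray('top',228.6,180.3)
print('box in clamp',(R.T@(onz('top',228.6,180.3,.0565)-[C[0],C[1],0])).round(4))
# side view expected points, 800 px
for nm,p in dict(hinge=(0,.085,.066),piv=(0,-.085,.078),c1=(.062,.118,.012),c2=(.062,-.118,.012),c3=(-.062,-.118,.012),c4=(-.062,.118,.012)).items(): print(nm,(proj('side',W(*p))/.64).round(0),(proj('top',W(*p))/.64).round(0))
# candidate angles
for a in(1.7,1.8,1.9,2.0):
    p=W(0,.085-.158*np.cos(a),.066+.158*np.sin(a));print('strap',a,p.round(3),(proj('side',p)/.64).round(0),((proj('top',p)-[120,140])*4.2).round(0))
for a in(1.85,1.95,2.05,2.2):
    p=W(0,-.085+.074*np.cos(a),.078+.074*np.sin(a));print('lever',a,p.round(3),(proj('side',p)/.64).round(0),((proj('top',p)-[120,140])*4.2).round(0))
for y in (.12,-.12): 
  for z in (.05,.15,.25): print(y,z)if 0 else None
E
```

```text
[0.54392407 0.05063412] -0.8030239659090926Traceback (most recent call last):
  File "<stdin>", line 3, in <module>
NameError: name '_P' is not defined
```

```bash
python3 - <<'E'
from h import *
from h import _P
for i in range(4): print(np.linalg.norm(_P[i]-_P[i-1]).round(4))
print('box in clamp',(R.T@(onz('top',228.6,180.3,.0565)-[C[0],C[1],0])).round(4))
for nm,p in dict(hinge=(0,.085,.066),piv=(0,-.085,.078),c1=(.062,.118,.012),c2=(.062,-.118,.012),c3=(-.062,-.118,.012),c4=(-.062,.118,.012)).items(): print(nm,(proj('side',W(*p))/.64).round(0),(proj('top',W(*p))/.64).round(0))
for a in(1.7,1.8,1.9,2.0):
    p=W(0,.085-.158*np.cos(a),.066+.158*np.sin(a));print('strap',a,p.round(3),(proj('side',p)/.64).round(0),((proj('top',p)-[120,140])*4.2).round(0))
for a in(1.85,1.95,2.05,2.2):
    p=W(0,-.085+.074*np.cos(a),.078+.074*np.sin(a));print('lever',a,p.round(3),(proj('side',p)/.64).round(0),((proj('top',p)-[120,140])*4.2).round(0))
E
```

```text
0.1216
0.2357
0.1213
0.2336
box in clamp [-0.0007  0.0068  0.0565]
hinge [341. 346.] [291. 278.]
piv [402. 272.] [436. 280.]
c1 [281. 385.] [272. 237.]
c2 [371. 293.] [455. 243.]
c3 [451. 313.] [455. 338.]
c4 [377. 416.] [267. 334.]
strap 1.7 [0.545 0.156 0.223] [327. 226.] [156.  73.]
strap 1.8 [0.546 0.172 0.22 ] [319. 235.] [110.  73.]
strap 1.9 [0.546 0.187 0.216] [311. 245.] [68. 75.]
strap 2.0 [0.546 0.201 0.21 ] [303. 257.] [29. 78.]
lever 1.85 [ 0.542 -0.055  0.149] [409. 217.] [744. 133.]
lever 1.95 [ 0.542 -0.062  0.147] [411. 216.] [760. 135.]
lever 2.05 [ 0.542 -0.068  0.144] [413. 217.] [776. 137.]
lever 2.2 [ 0.542 -0.078  0.138] [416. 218.] [797. 140.]
```

All measurements agree. The board measures 0.122 x 0.235 m, and the hinge and pivot reproject correctly in both views. The strap is at about 1.93 rad and the lever about 2.05 rad. I'll push the strap now with closed fingers along an arc, jaws along the clamp's x so the gripper body stays clear of the lever.

```bash
cat >> h.py <<'E'
ex,ey,ez=R.T
ex,ey,ez=R[:,0],R[:,1],R[:,2]
def ori():
    c=[np.column_stack([s*ey,s*ex,-ez]) for s in(1,-1)]
    q=[arm.solve_ik(W(0,.05,.30),o) for o in c]
    return min((abs(k[5]),i) for i,k in enumerate(q) if k is not None),c
def F(): return np.round(R.T@np.array(arm.current_force()),1)
E
cat > strap.py <<'E'
from h import *
(_,i),c=ori(); O=c[i]; print(i,_)
arm.grip(0.0); 
p=np.array(arm.current_ee_pos()); arm.move_l(p+[0,0,.14],feed=.25)
arm.move_to(W(0,.20,.33),O); 
arm.move_l(W(0,.20,.181),feed=.2); print('w',arm.current_width(),arm.current_t(),F())
arm.move_l(W(0,.0875+.016+.01,.181),feed=.08); print(arm.current_t(),F())
im=arm.snapshot('side'); cv2.imwrite('pics/s1.png',cv2.resize(im[:,:,::-1],(800,600)))
E
python3 strap.py
```

```text
0 5.093729467160483
w 0.0006504851230345025 6.225 [ 1.1 -0.  -1. ]
7.4583 [-1.2  0.2  0.4]
```

View pics/s1.png

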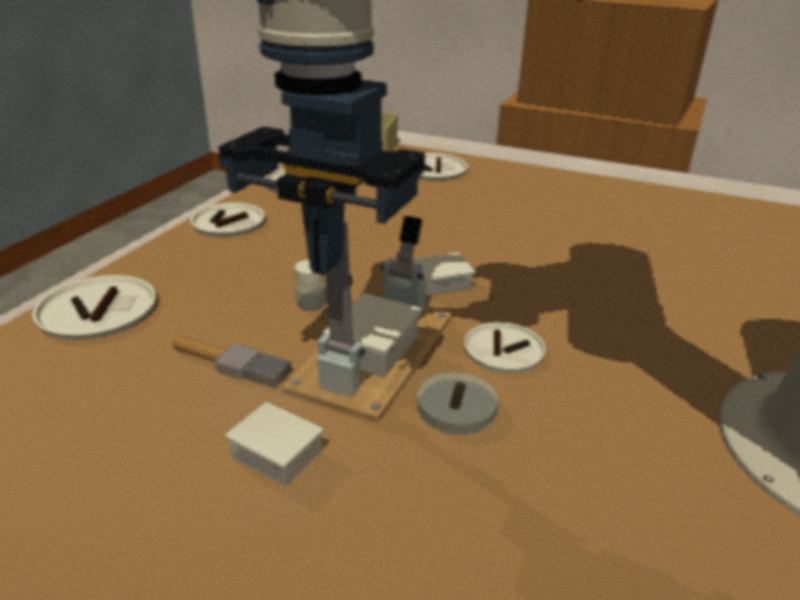

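```bash
python3 - <<'E'
from h import *
p=np.array(arm.current_ee_pos()); print(p.round(4),(R.T@(p-[C[0],C[1],0])).round(4),(proj('side',p)/.64).round(0))
for a in (1.4,1.5,1.57,1.65,1.7,1.8):
  for x in(-.014,.014):
    print(a,x,(proj('side',W(x,.085-.158*np.cos(a),.066+.158*np.sin(a)))/.64).round(0))
im=arm.snapshot('side')[130:230,170:300]; cv2.imwrite('pics/s1c.png',cv2.resize(im[:,:,::-1],None,fx=6,fy=6,interpolation=cv2.INTER_CUBIC))
E
```

```text
[0.5455 0.1644 0.1809] [-1.000e-04  1.138e-01  1.809e-01] [324. 267.]
1.4 -0.014 [361. 212.]
1.4 0.014 [337. 207.]
1.5 -0.014 [354. 216.]
1.5 0.014 [330. 211.]
1.57 -0.014 [349. 220.]
1.57 0.014 [325. 215.]
1.65 -0.014 [343. 225.]
1.65 0.014 [318. 220.]
1.7 -0.014 [339. 229.]
1.7 0.014 [314. 223.]
1.8 -0.014 [332. 238.]
1.8 0.014 [306. 232.]
```

View pics/s1c.png

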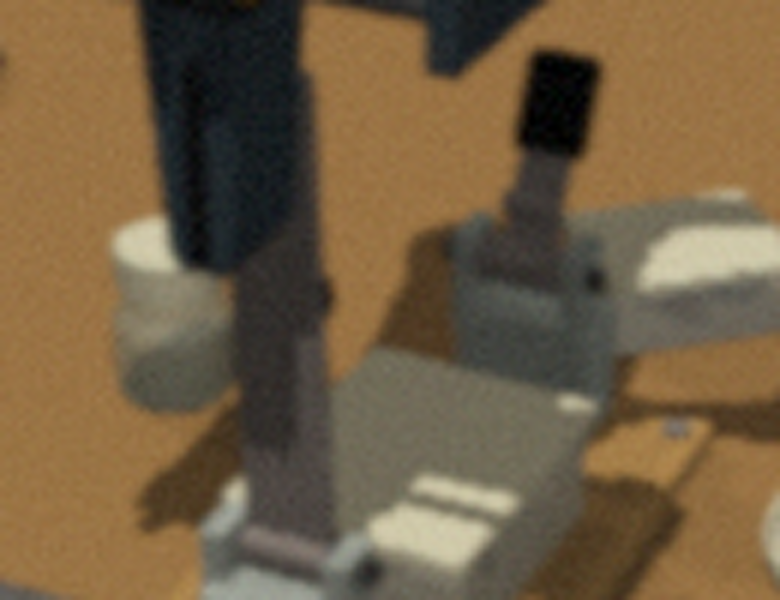

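The crop shows the finger behind the strap, with the strap pushed to about 1.6 rad. The lever is still up and the jar untouched. Next is the arc down.

```bash
cat > arc.py <<'E'
from h import *
H=np.array([.085,.066]);r=.115
for a in np.arange(1.5,-.01,-.15):
    e=H+r*np.array([-np.cos(a),np.sin(a)])+.0025*np.array([np.sin(a),np.cos(a)])
    arm.move_l(W(0,e[0]+.016,e[1]),feed=.1); f=F(); print(round(a,2),f)
    if np.abs(f).max()>35: break
else:
    z=.0685
    while z>.062 and abs(F()[2])<15: z-=.001; arm.move_l(W(0,-.014,z),feed=.03)
    arm.sleep(.2); print('z',z,arm.current_ee_pos()[2],F(),arm.current_t())
im=arm.snapshot('side'); cv2.imwrite('pics/s2.png',cv2.resize(im[:,:,::-1],(800,600)))
E
python3 arc.py
```

```text
1.5 [-0.8  0.1 -0.5]
1.35 [ 0.2  0.7 -0. ]
1.2 [ 0.4 -1.2 -0.3]
1.05 [-0.3  0.4  0.1]
0.9 [-0.1 -0.1 -0.6]
0.75 [-0.3 -0.4 -0.8]
0.6 [-0.5 -0.3 -0.7]
0.45 [-0.  -0.6  0.6]
0.3 [-0.4  0.2 -0.1]
0.15 [ 0.6 -0.2 -0.1]
0.0 [-0.4  0.1 -0.2]
z 0.0675 0.0685209321838861 [-3.8 -0.1 17.4] 11.5917
```

The stop force came at z = 0.0685, exactly the flat strap's height. I'll retreat and go to the lever's outer side, taking a check picture on the way.

```bash
python3 - <<'E'
from h import *
arm.move_l(W(0,-.014,.21),feed=.2)
arm.move_l(W(0,-.17,.21),feed=.2)
arm.move_l(W(0,-.17,.127),feed=.15); print(F(),arm.current_t())
a=arm.snapshot('side'); cv2.imwrite('pics/s3.png',cv2.resize(a[120:310,100:360,::-1],(780,570)))
E
```

```text
[ 0.6 -0.6 -0.3] 14.1417
```

View pics/s3.png

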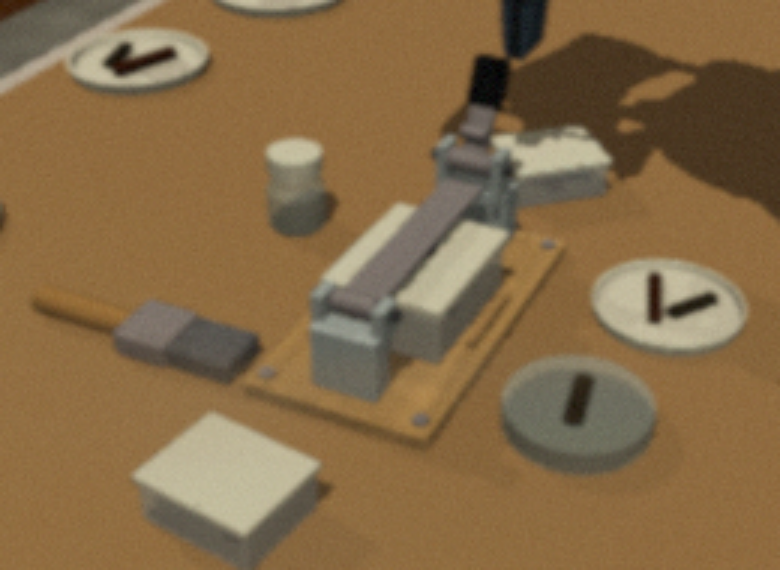

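The strap lies flat from (355,300) to (470,170), the lever is still up at (488,80), and the finger is behind it. Now I'll push the lever over.

```bash
cat > lev.py <<'E'
from h import *
P=np.array([-.085,.078])
for a in np.r_[1.65,np.arange(1.5,-.01,-.15)]:
    r=.049+(.062-.049)*(1-min(a,1.5)/1.5)
    e=P+r*np.array([np.cos(a),np.sin(a)])+.007*np.array([-np.sin(a),np.cos(a)])
    arm.move_l(W(0,e[0]-.016,e[1]),feed=.07); f=F(); print(round(a,2),f)
    if np.abs(f).max()>50: break
else:
    y,z=e[0]-.016,e[1]+.001
    while z>.079 and abs(F()[2])<25: z-=.001; arm.move_l(W(0,y,z),feed=.03)
    arm.sleep(.4); print('z',z,arm.current_ee_pos()[2],F(),arm.current_t())
    arm.move_l(W(0,y,.25),feed=.2); arm.move_l(W(-.12,-.10,.33),feed=.25); print(F(),arm.current_t())
for n in('side','top'):
    cv2.imwrite(f'pics/{n}4raw.png',arm.snapshot(n)[:,:,::-1])
s=cv2.imread('pics/side4raw.png')[120:310,100:360]; cv2.imwrite('pics/s4.png',cv2.resize(s,(780,570)))
t=cv2.imread('pics/top4raw.png'); cv2.imwrite('pics/t4.png',cv2.resize(t,(800,600)))
E
python3 lev.py
```

```text
1.65 [0.3 0.1 0.3]
1.5 [-0.2 -0.3  0.4]
1.35 [0.  0.1 1.1]
1.2 [ 0.9 -0.   1. ]
1.05 [-0.6  0.4  0.2]
0.9 [ 0.3  0.4 -0.6]
0.75 [-0.2 -0.1 -0.1]
0.6 [0.3 0.5 0.2]
0.45 [ 0.9 -0.3 -0.1]
0.3 [-0.6  0.8 -0. ]
0.15 [ 0.5 -0.9  0.8]
0.0 [-2.3 -4.3 22.8]
z 0.08400000000000006 0.08545402065549601 [-6.8 -3.8 35.1] 19.0667
[ 0.4  0.  -0.4] 20.825
```

View pics/s4.png

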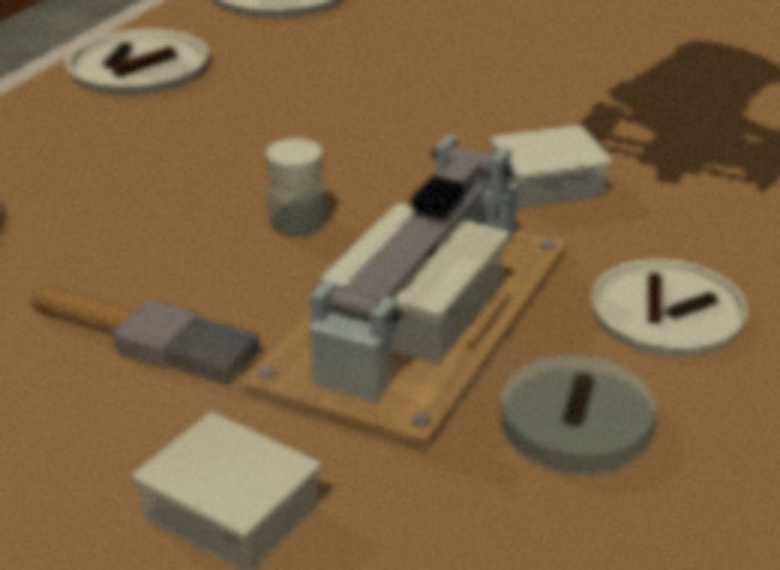

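The black grip lies level over the strap's end at (437,197). The fingers stopped at z = 0.0855 m with 35 N, matching the 86 mm given for the grip top. The jar, brush, dish, tray and box are at the same pixels as before, and the arm is clear of everything. Handing in.

```bash
python3 -c "
from rig import arm
arm.sign_off()"
```

```text
the job is handed in; nothing more can be done
```

The clamp is closed and the job handed in, at about 21 s on the robot's clock. I pushed the strap over and down flat with the closed fingertips, then pushed the cam lever over and down onto the strap's end.

- **Strap:** the fingers met the hard stop at z = 68.5 mm, exactly the height given for the flat strap. The picture taken then showed it flat with the lever still up.
- **Lever:** the fingers stopped at z = 85.5 mm with 35 N on the wrist, against 86 mm given for the grip top. The last side picture shows the grip level over the strap's end.
- **Box and bystanders:** by eye, the box, jar, dish, brush and tray sit at the same pixels in the pictures before and after the lever push. At the start the box measured about 7 mm off the clamp's middle along y, within the 15 mm limit. I did not measure it again afterwards.
- **Arm:** it was clear of everything at hand-in, with about 0 N on the tool.

No check failed. The last top picture was saved but not viewed.

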